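# Level the under-sink pull-out shelf with a spirit level and its twist foot

### The job

Stand the yellow spirit level on its base along the middle of the white pull-out shelf, pointing from the hinge to the orange foot, and let go of it; then twist the orange levelling foot until the bubble rests between the two black rings. Then press the level down flat on the shelf with about a kilo's worth of push, on its top, bubble still centred, and finish while still holding that pressure - do not let go. Leave everything else where it is.

Things in the scene. Friction and masses are not known exactly. Their poses are not given: they have to be found in the camera images.
- level_center (a point): Yellow spirit level, black end caps: a bar 180 mm long (x), 24 wide (y), 40 tall (z up), 0.23 to 0.33 kg, standing on its base on the bench. The point is its centre, 20 mm above the underside. The middle 74 mm of its top is a window with a green vial along x (outside as solid as a plain bar); the 50 mm at either end are plain flat top, good for pressing on.
- bubble (a joint): Place of the dark blue bubble (14 mm long) in m along the level's x: 0 centred, limits +-0.025. It drifts to the HIGH end, 0.4 m per rad of tilt, settling in about 1.5 s. Two black rings on the vial, inner faces 10.5 mm either side of the centre: within 3.5 mm of 0 the bubble lies between them.
- bubble_mid (a point): The middle of the bubble, about 36 mm above the level's underside.
- shelf_mid (a point): Middle of the shelf's top face: white plate 160 mm (x) by 245 (y), top about 55 mm above the bench when level. y points from the foot to the hinge (120 mm away), x along the hinge line, z out of the plate. The -y end is carried by the levelling foot and starts 1 to 3.2 degrees too low. A wire rim along each long side, 84 mm from the middle line, stands 11 mm above the plate.
- foot_grip (a point): Grip point of the levelling foot's orange twist handle, 180 mm from the shelf's middle beyond its -y end, about 82 mm above the bench. An upright flat bar 14 mm thick (y) and 42 long (x), from 23 mm below to 7 above this point, on a 44 mm disc and a grey block. z is up, the turning axis; it does not rise as it turns.
- foot (a joint): Turn of the foot in rad, growing CLOCKWISE from above, stops at 0 and 3, starts at 0.35 to 0.8. One rad clockwise raises the shelf's foot end by 0.04 rad, which moves the bubble 16 mm towards the foot. The value at which the shelf is level differs each time (0.5 to 1.4 rad clockwise from the start): go by the bubble. Takes 0.25 N m, so grip it firmly; stays where left.
- spray: Bystander: green spray bottle with a white twist cap and trigger head, 76 mm wide, 192 mm tall. Origin: centre of its underside. Leave it alone.
- ramekin: Bystander: white ceramic ramekin, 84 mm wide, 45 mm tall. Origin: centre of its underside. Leave it alone.
- jar: Bystander: amber glass jar with black lid, 68 mm wide, 100 mm tall. Origin: centre of its underside. Leave it alone.
- scraper: Bystander: grey plastic scraper lying flat, 158 mm long, 70 mm wide at the blade, 14 mm tall. Origin: centre of its underside. Leave it alone.
- brush: Bystander: wooden nail brush, 50 x 100 x 35 mm, bristles down, in the steel basket. Origin: centre of its underside. Leave it alone.
- tin: Bystander: closed aluminium tin, 72 mm wide, 35 mm tall, in the steel basket. Origin: centre of its underside. Leave it alone.
Mind the look-alikes: they are no part of the job. Several things look just like the part that bears level_center: the one meant starts farthest to the robot's right.

How it is judged:
By the outcome, as a careful person would: the job done as asked, in the order asked, and still so for the second after the job is handed in, while the arm keeps its last pose, push and grip.
It also fails if it takes over 67 s, if anything falls off the work surface, if the arm or the gripper's body presses on something with over 40 N, if the wrist force passes 120 N, or if a joint passes its speed limit or range.

### The arm

A 6-joint arm with a two-finger parallel gripper is mounted at the origin on the work surface. World frame = base frame: x ahead of the robot, y to its left, z up, the work surface at z = 0. Lengths are in mm, angles in rad, forces in N, time in s.
With the tool pointing down it reaches from about 350 to 875 mm from the base axis. Payload 4.2 kg.
Tool frame: the origin (TCP) lies midway between the tips of the shut fingers; the grasp point (between the pads) lies 19 mm behind it (arm.grip_point_offset is the distance from the TCP to the grasp point, in mm); y points along the fingers, z is the direction in which the jaws open and shut, and the axes are right-handed (so a half turn about y gives the same grasp; the last joint's range is limited). The gripper opens to 85 mm and grips with 20 to 120 N. Pads are 22 mm wide; open, the fingers measure 114 mm over their backs; the gripper's body (76 mm by 85 mm) begins 54 mm behind the grasp point. The pads swing forward as they close: fully open they stand 13 mm farther back than shut.
Start: joints at [-0.851, 0.385, 0.008, 0, -1.194, -0.259], TCP at [277.927, -559.782, 209.512] pointing down, gripper open.
Joint ranges: [-3.14, 3.14], [-1.21, 2.06], [-1.07, 1.41], [-3.16, 2.05], [-2.99, -0.16], [-3.1, 3.1]. Speed limits (rad/s): [2.79, 2.79, 3.14, 3.14, 3.14, 3.14].

### API

Orientations are given as a unit quaternion [x, y, z, w].
In Python, from bench import arm, optics, job_done, spotter gives the robot as it stands.
- The arm moves only by the tool jog_arm, never from a script. Its arguments are lists of equal length, an entry for each row: "translation": the shift along the tool's x, y, z in units of 50 mm (1.0 is 50 mm), a list of three; "rot": the turn, a rotation vector about the tool's x, y, z in units of 8 degrees (1.0 is 8 degrees), a list of three; "gripper": the opening, from 0 (shut) to 1 (fully open). A call has 1 to 20 rows; each row is the pose to reach, as a shift and turn from the pose measured when the call began, along the tool's axes at that moment; what a row does not reach only later rows make up. A row lasts 1/10 s, in which the tool goes at most 50 mm and 8.59 degrees, less where a joint would pass 70% of its speed; a pose out of reach is approached as far as the arm can. A call with a gripper value outside its range is refused whole. The fingers move at their own pace and stop on an object; the grip force is fixed at half the most. Time passes only in rows, so rows that repeat a pose let the fingers close. It gives the time, the measured TCP pose, the force and the opening at its end, in the units of the state.
- arm.read_state(): the state, without advancing time (a new reading comes with each control period).
- optics.get_image(name): name is "side" or "top"; returns a dict with "frame" (480x640x3 uint8, red, green, blue), "mtx" (3x3 intrinsics, pixels), "distortion" ([k1, k2, p1, p2, k3] as OpenCV has them; the pictures are not rectified), "xyz" and "attitude" of the camera in the world. Camera axes: x right, y down, z forward; pixel columns grow to the right and rows downward; lengths in mm; the calibration is good to about 2 mm. A picture is of the moment at which its call begins. There is no depth.
- job_done(): hands the job in, once; it reports no verdict.
Trained networks look in the newest picture that a camera, given by its name, has taken for a name from the list of things; names that differ only in an ending like _2 or _b are one class to them, and where a whole thing is asked for, a point or a joint stands for the part that bears it (a point fixed in the world has none). Each returns a list of dicts, best first, with "score" (0 to 1); they miss things now and then, are a little off and sometimes report something else, mostly with a low value. They report only what shows in the picture. A call takes as long as a camera call. They do not tell look-alikes from the thing itself.
- spotter.look_for(camera, thing): "centre" ([x, y, z] in mm, in the coordinates of the camera as it stood for that picture, good to about 4 mm: the middle of the surface that is visible of it).
The state is a dict: "clock": time; "joints": joint angles; "joint_vel": joint speeds; "joint_efforts": joint torques, N m; "position": TCP position; "ee_rot": TCP orientation; "contact_force": force on the tool from outside, world axes, zero at the start; "wrist_torque": the same for the moment, N m; "gripper_width": finger opening in mm.
Only numpy, scipy, OpenCV 4.12 (cv2) and the standard library are available. Lean on these libraries where they do the work, as an engineer would, in place of code of your own. Each camera call takes 0.05 s, during which the arm holds its last target. There are 200 camera calls.

## Working session

There is one attempt and no reset: what is moved stays moved. The work goes in short steps, Python scripts to look and compute and a tool call to move; the robot and the scene stay as the last step left them, time stands still between calls to the robot, and variables do not carry over. Pictures are saved under pics/ and viewed, about 8 in all and at most 12, crops included, and the job is handed in when it is done.

Besides the shell and the picture viewer there is one more tool, called after "Emit:" as name(argument=value, ...) on one line, values as JSON. jog_arm: Moves the arm, as the interface text tells. Its arguments: {"type":"object","properties":{"translation":{"type":"array"},"rot":{"type":"array"},"gripper":{"type":"array"}},"required":["translation","rot","gripper"]}

```bash
ls; mkdir -p pics; cat > h.py <<'E'
import numpy as np, cv2
from scipy.spatial.transform import Rotation as R
from bench import arm, optics, job_done, spotter
def cam(n,save=None):
    d=optics.get_image(n)
    if save: cv2.imwrite('pics/'+save,d['frame'][:,:,::-1])
    return d
def Rc(d):
    a=np.array(d['attitude'],float); return R.from_quat(a) if a.size==4 else R.from_matrix(a)
def w2p(d,P):
    r=Rc(d).inv(); P=np.atleast_2d(np.array(P,float))
    pc=r.apply(P-np.array(d['xyz']))
    return cv2.projectPoints(pc,np.zeros(3),np.zeros(3),np.array(d['mtx']),np.array(d['distortion']))[0][:,0]
def p2w(d,uv,z):
    u=cv2.undistortPoints(np.array(uv,float).reshape(-1,1,2),np.array(d['mtx']),np.array(d['distortion']))[:,0]
    v=Rc(d).apply(np.c_[u,np.ones(len(u))]); o=np.array(d['xyz'])
    return o+v*((z-o[2])/v[:,2])[:,None]
def look(d,n,thing):
    return [(round(r['score'],2),np.round(Rc(d).apply(r['centre'])+d['xyz'],1),np.round(w2p(d,Rc(d).apply(r['centre'])+d['xyz'])[0])) for r in spotter.look_for(n,thing)]
E
python3 - <<'E'
from h import *
s=arm.read_state(); print({k:np.round(v,3) for k,v in s.items()}, arm.grip_point_offset)
for n in ('top','side'):
    d=cam(n,n+'1.png'); print(n,d['xyz'],d['attitude'],np.round(d['mtx'],1).tolist())
    for t in ['level_center','bubble_mid','shelf_mid','foot_grip','spray','ramekin','jar']:
        print(t,look(d,n,t))
E
```

```text
pics
{'clock': np.float64(0.0), 'joints': array([-8.510e-01,  3.860e-01,  7.000e-03, -1.000e-03, -1.194e+00,
       -2.590e-01]), 'joint_vel': array([-0.001, -0.001,  0.001, -0.001, -0.002,  0.   ]), 'joint_efforts': array([-0.0000e+00, -3.9229e+01,  1.8840e+01,  4.1860e+00, -5.0000e-03,
       -0.0000e+00]), 'position': array([ 277.633, -559.247,  208.435]), 'ee_rot': array([-0.688, -0.161,  0.162,  0.689]), 'contact_force': array([-0.051, -0.607,  0.02 ]), 'wrist_torque': array([-0.043, -0.007,  0.001]), 'gripper_width': np.float64(85.501)} 18.700000000000003
top [ 403.79265857   54.90571734 1344.65707259] [-0.70217585  0.7097939  -0.04441106  0.03419568] [[503.8, 0.0, 315.5], [0.0, 503.8, 236.4], [0.0, 0.0, 1.0]]
level_center []
bubble_mid [(0.15, array([536.5, 117. ,  52.2]), array([284., 241.]))]
shelf_mid [(0.87, array([535.9, 117.2,  52.3]), array([284., 241.]))]
foot_grip [(0.48, array([491.4, -49.3,  59.3]), array([349., 258.]))]
spray [(0.69, array([602.5, 427.1, 123.2]), array([156., 213.]))]
ramekin [(0.65, array([776.5,  96.6,  22.9]), array([292., 153.])), (0.63, array(
[... 179 characters left out ...]
28.03850034 725.86326031 838.26338811] [-0.20095074  0.90766143 -0.36043371  0.07653149] [[446.8, 0.0, 331.0], [0.0, 446.8, 241.7], [0.0, 0.0, 1.0]]
level_center [(0.89, array([ 295.1, -181.7,   34.8]), array([451., 216.]))]
bubble_mid []
shelf_mid [(0.81, array([538.1, 134.8,  53.1]), array([315., 264.]))]
foot_grip [(0.51, array([495.3, -37.1,  63.9]), array([360., 220.]))]
spray [(0.74, array([ 726.7, -148.9,   40.9]), array([299., 177.])), (0.61, array([595.5, 457.6, 116.9]), array([206., 355.]))]
ramekin [(0.61, array([774. ,  93.7,  30. ]), array([239., 229.]))]
jar [(0.64, array([728.6, 258.1,  73.4]), array([213., 269.])), (0.27, array([ 719.5, -237. ,   41.1]), array([315., 160.]))]
```

View pics/top1.png

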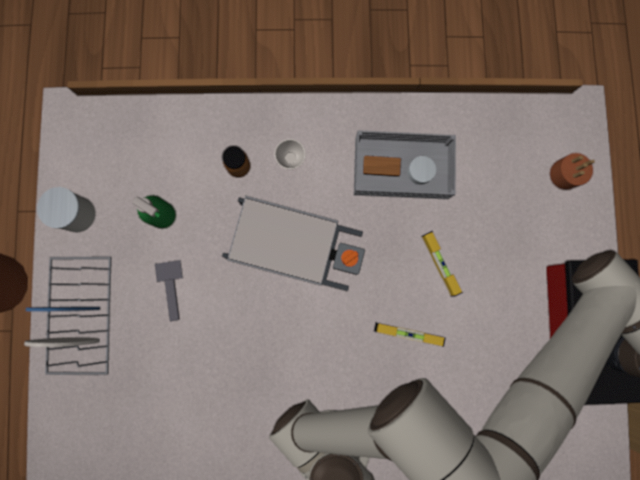

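View pics/side1.png

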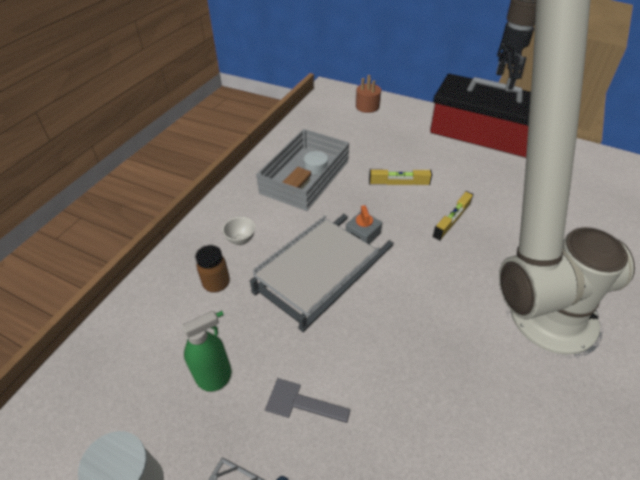

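The pictures show two yellow levels. A is at top (442,264), side (400,177); B is at top (410,335), side (455,215). A is farther right (-y), so I choose A. The shelf is at top (284,241) and the orange foot at (349,258). I'll check with a crop and measure.

```bash
cat > m.py <<'E'
from h import *
d=cam('top','top2.png'); f=d['frame']; hsv=cv2.cvtColor(f,cv2.COLOR_RGB2HSV)
c=cv2.resize(f[185:355,215:470],None,fx=3,fy=3,interpolation=cv2.INTER_CUBIC); cv2.imwrite('pics/crop2.png',c[:,:,::-1])
def comps(d,lo,hi,z,amin=15):
    hsv=cv2.cvtColor(d['frame'],cv2.COLOR_RGB2HSV)
    m=cv2.inRange(hsv,lo,hi); n,l,st,ce=cv2.connectedComponentsWithStats(m)
    for i in range(1,n):
        if st[i,4]>=amin:
            ys,xs=np.where(l==i); (cx,cy),wh,a=cv2.minAreaRect(np.c_[xs,ys].astype(np.float32))
            print('   ',st[i,4],np.round(ce[i],1),np.round(p2w(d,[ce[i]],z)[0],1))
if __name__=='__main__':
    print('yellow');comps(d,(18,120,100),(32,255,255),40)
    print('green');comps(d,(33,60,60),(80,255,255),40)
    print('orange');comps(d,(5,150,120),(15,255,255),85)
    d=cam('side','side2.png')
    print('yellow s');comps(d,(18,120,100),(32,255,255),30)
    print('orange s');comps(d,(5,150,120),(15,255,255),75)
E
python3 m.py
```

```text
yellow
    211 [431.1 242.4] [ 530.6 -267.4   40. ]
    19 [437.3 267. ] [ 465.9 -281.3   40. ]
    213 [452.1 284.8] [ 419.2 -318.8   40. ]
    168 [386.8 329.3] [ 307.7 -144.9   40. ]
    175 [433.2 339.3] [ 280.2 -264.4   40. ]
green
    80 [143.7 216. ] [607.7 485.4  40. ]
    27 [156.9 214.6] [611.2 450.6  40. ]
    52 [438.8 256.3] [ 493.7 -286.5   40. ]
    54 [445.9 270.6] [ 456.2 -303.7   40. ]
    53 [401.9 332.7] [ 298.4 -183.8   40. ]
    50 [418.1 336.2] [ 288.9 -225.4   40. ]
orange
    88 [568.  164.1] [ 728.4 -627.8   85. ]
    63 [372.2 162.6] [ 733.6 -112.    85. ]
    213 [349.6 257.5] [490.3 -49.   85. ]
yellow s
    546 [400.  177.4] [ 469.6 -282.    30. ]
    118 [464.8 199.2] [ 276.7 -268.9   30. ]
    118 [444.2 222.9] [ 304.4 -152.5   30. ]
orange s
    182 [363.9 217.9] [485.8 -35.5  75. ]
```

View pics/crop2.png

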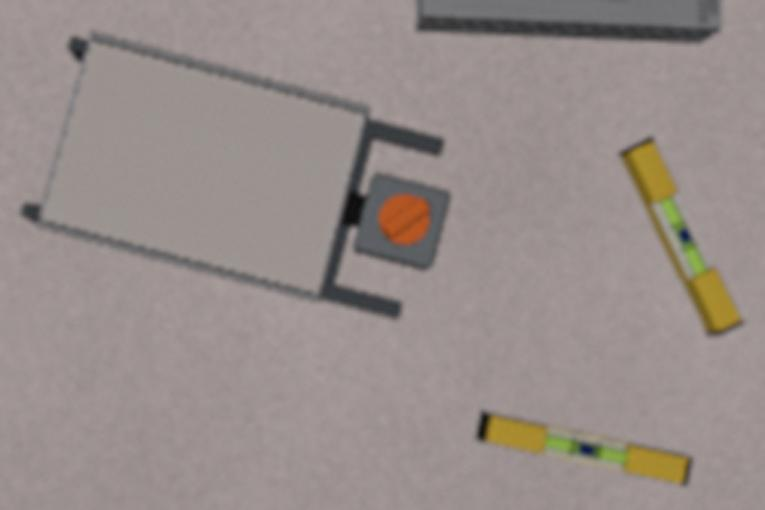

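Crop check: level A (crop centre about (682,236)) is the rightmost one. The shelf corners and the handle bar line, crop (388,238)-(428,213), are clear.

```bash
cat >> h.py <<'E'
def quat_down(yaw,pitch=None):
    # tool y down, jaw axis z horizontal at world yaw
    z=np.array([np.cos(yaw),np.sin(yaw),0]); y=np.array([0,0,-1.]); x=np.cross(y,z)
    return R.from_matrix(np.c_[x,y,z])
def best(yaw):
    s=arm.read_state(); R0=R.from_quat(s['ee_rot'])
    return min([quat_down(yaw),quat_down(yaw+np.pi)],key=lambda q:(R0.inv()*q).magnitude())
def plan(P,Rt):
    s=arm.read_state(); R0=R.from_quat(s['ee_rot'])
    print('trans',np.round(R0.inv().apply(np.array(P)-s['position'])/50,3),'rot',np.round(np.degrees((R0.inv()*Rt).as_rotvec())/8,3),'world d',np.round(np.array(P)-s['position'],1))
E
python3 - <<'E'
from h import *
import pickle
d=cam('top')
c=np.array([(90,40),(368,110),(320,297),(42,222)])/3+[215,185]
w=p2w(d,c,52); print(np.round(w,1),w.mean(0))
for a,b in((0,1),(1,2),(2,3),(3,0)): print(np.linalg.norm(w[a]-w[b]).round(1),np.degrees(np.arctan2(*(w[b]-w[a])[[1,0]])).round(1))
foot=np.array([490.3,-49]); print('foot-mid',np.linalg.norm(foot-w.mean(0)[:2]))
yaw=np.radians(24.7); q=best(yaw+np.pi/2)
for z in (120,10): plan([474.7,-294.7,z],q)
print(np.round(R.from_quat(arm.read_state()['ee_rot']).as_matrix(),2).tolist())
E
```

```text
[[649.5 217.7  52. ]
 [585.9 -22.6  52. ]
 [425.4  21.   52. ]
 [491.8 258.2  52. ]] [538.16316703 118.58585969  52.        ]
248.6 -104.8
166.3 164.8
246.3 74.3
162.8 -14.4
foot-mid 174.2868415173365
trans [5.882 1.79  2.999] rot [0.    0.212 0.   ] world d [196.8 265.1 -89.5]
trans [5.882 3.99  2.999] rot [0.    0.212 0.   ] world d [ 196.8  265.1 -199.5]
[[0.9, 0.0, -0.44], [0.44, 0.0, 0.9], [0.0, -1.0, -0.0]]
```

Emit:
jog_arm(translation=[[2,0.5,1],[4,1,2],[5.88,1.79,3.0],[5.88,1.79,3.0],[5.88,1.79,3.0],[5.88,1.79,3.0],[5.88,1.79,3.0],[5.88,1.79,3.0],[5.88,1.79,3.0],[5.88,1.79,3.0]], rot=[[0,0.21,0],[0,0.21,0],[0,0.21,0],[0,0.21,0],[0,0.21,0],[0,0.21,0],[0,0.21,0],[0,0.21,0],[0,0.21,0],[0,0.21,0]], gripper=[0.8,0.8,0.8,0.8,0.8,0.8,0.8,0.8,0.8,0.8])

```text
clock: 1.95
position: [474.5, -295.2, 120.4]
ee_rot: [0.691, 0.151, -0.151, -0.691]
contact_force: [-0.6, 0.3, -0.2]
gripper_width: 68.3
```

```bash
python3 - <<'E'
from h import *
q=best(np.radians(114.7))
plan([474.7,-294.7,10],q)
d=cam('top'); a=cam('side')
cv2.imwrite('pics/two.png',np.hstack([cv2.resize(d['frame'],(400,300)),cv2.resize(a['frame'][100:310,260:540],(400,300))])[:,:,::-1])
E
```

```text
trans [0.007 2.208 0.009] rot [ 0.004 -0.001  0.002] world d [   0.2    0.5 -110.4]
```

View pics/two.png

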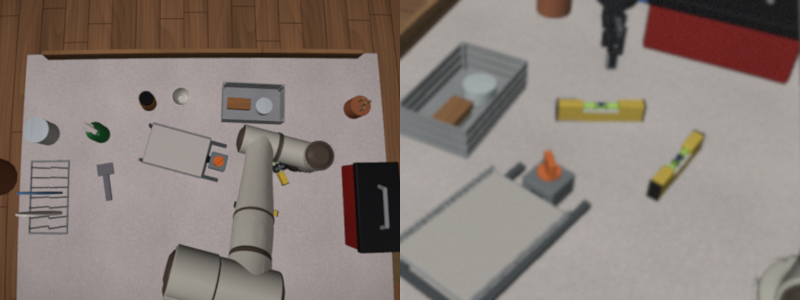

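The gripper hangs over the chosen level, at about (610,60) in the right half, and no third level has appeared. Descending.

Emit:
jog_arm(translation=[[0,0.7,0],[0,1.4,0],[0,2.0,0],[0,2.2,0],[0,2.2,0],[0,2.2,0],[0,2.2,0],[0,2.2,0],[0,2.2,0],[0,2.2,0],[0,2.2,0],[0,2.2,0],[0,2.2,0],[0,2.2,0]], rot=[[0,0,0],[0,0,0],[0,0,0],[0,0,0],[0,0,0],[0,0,0],[0,0,0],[0,0,0],[0,0,0],[0,0,0],[0,0,0],[0,0,0],[0,0,0],[0,0,0]], gripper=[0.8,0.8,0.8,0.8,0.8,0.1,0.1,0.1,0.1,0.1,0.1,0.1,0.1,0.1])

```text
clock: 3.45
position: [475.4, -296.2, 12.3]
ee_rot: [0.692, 0.152, -0.15, -0.69]
contact_force: [-1.1, -0.4, 6.7]
gripper_width: 22.1
```

Emit:
jog_arm(translation=[[0,-0.5,0],[0,-1.2,0],[0,-2.2,0],[0,-3,0],[0,-3,0],[0,-3,0]], rot=[[0,0,0],[0,0,0],[0,0,0],[0,0,0],[0,0,0],[0,0,0]], gripper=[0.1,0.1,0.1,0.1,0.1,0.1])

```text
clock: 4.05
position: [474.6, -295.4, 162.6]
ee_rot: [0.691, 0.152, -0.149, -0.69]
contact_force: [-1.3, -0.1, -3.0]
gripper_width: 21.8
```

```bash
python3 - <<'E'
from h import *
s=arm.read_state(); print(s['contact_force'],s['gripper_width'],s['joints'])
m=np.array([538,118.]); ax=np.radians(74.5); print('foot by axis',m-180*np.array([np.cos(ax),np.sin(ax)]))
q=best(ax+np.pi/2); print(best(ax).as_quat())
for z in (150,68): plan([*m,z],q)
E
```

```text
[-1.31482881 -0.0957033  -2.97727631] 21.8128860302122 [-2.67150232e-01  3.09666366e-01 -2.29187226e-01 -5.66749628e-04
 -1.02698328e+00 -8.73423033e-01]
foot by axis [489.89709231 -55.45348158]
[ 0.700648   -0.09535401  0.09535401 -0.700648  ]
trans [4.598 0.251 6.988] rot [ 0.032 -6.233  0.019] world d [ 63.4 413.4 -12.6]
trans [4.592 1.891 6.992] rot [ 0.032 -6.233  0.019] world d [ 63.4 413.4 -94.6]
```

Emit:
jog_arm(translation=[[0.6,0,0.9],[1.2,0,1.8],[1.8,0,2.7],[2.4,0.1,3.6],[3,0.1,4.5],[3.6,0.2,5.4],[4.2,0.25,6.3],[4.62,0.25,7.04],[4.62,0.25,7.04],[4.62,0.25,7.04],[4.62,0.25,7.04],[4.62,0.25,7.04],[4.62,0.25,7.04],[4.62,0.25,7.04]], rot=[[0,-0.8,0],[0,-1.6,0],[0,-2.4,0],[0,-3.2,0],[0,-4,0],[0,-4.8,0],[0,-5.6,0],[0,-6.23,0],[0,-6.23,0],[0,-6.23,0],[0,-6.23,0],[0,-6.23,0],[0,-6.23,0],[0,-6.23,0]], gripper=[0.1,0.1,0.1,0.1,0.1,0.1,0.1,0.1,0.1,0.1,0.1,0.1,0.1,0.1])

```text
clock: 5.45
position: [537.7, 119.8, 150.0]
ee_rot: [0.565, 0.429, -0.426, -0.562]
contact_force: [-0.3, 0.2, -2.3]
gripper_width: 21.8
```

```bash
python3 - <<'E'
from h import *
ax=np.radians(74.5); fd=-np.array([np.cos(ax),np.sin(ax),0])
q=R.from_rotvec(np.cross(fd,[0,0,-1])*np.radians(2))*best(ax+np.pi/2)
for z in (72,66,60): plan([538,121,z],q)
d=cam('side'); cv2.imwrite('pics/s3.png',cv2.resize(d['frame'][150:350,210:450],None,fx=2.5,fy=2.5)[:,:,::-1])
print(look(d,'side','level_center'))
E
```

```text
trans [0.025 1.559 0.009] rot [ 0.034 -0.014 -0.248] world d [  0.3   1.2 -78. ]
trans [0.025 1.679 0.009] rot [ 0.034 -0.014 -0.248] world d [  0.3   1.2 -84. ]
trans [0.024 1.799 0.01 ] rot [ 0.034 -0.014 -0.248] world d [  0.3   1.2 -90. ]
[(0.76, array([540.7, 158.5, 164.8]), array([307., 237.])), (0.71, array([ 292.3, -178.6,   35.8]), array([452., 216.]))]
```

View pics/s3.png

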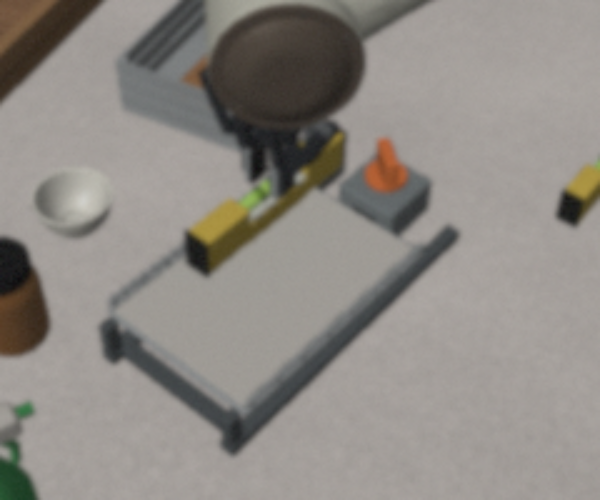

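Level A is held above the shelf and lined up with it, seen from the near end cap at (200,250). The handle bar is at (388,160). Lowering now.

Emit:
jog_arm(translation=[[0,0.6,0],[0.02,1.1,0.01],[0.02,1.4,0.01],[0.02,1.6,0.01],[0.02,1.64,0.01],[0.02,1.67,0.01],[0.02,1.67,0.01],[0.02,1.67,0.01]], rot=[[0,0,-0.1],[0.03,0,-0.2],[0.03,0,-0.25],[0.03,0,-0.25],[0.03,0,-0.25],[0.03,0,-0.25],[0.03,0,-0.25],[0.03,0,-0.25]], gripper=[0.1,0.1,0.1,0.1,0.1,0.1,0.1,0.1])

```text
clock: 6.35
position: [538.7, 121.5, 67.5]
ee_rot: [-0.556, -0.438, 0.417, 0.57]
contact_force: [-0.2, -0.6, -2.3]
gripper_width: 21.6
```

Emit:
jog_arm(translation=[[0,0.03,0],[0,0.06,0],[0,0.06,0]], rot=[[0,0,0],[0,0,0],[0,0,0]], gripper=[0.1,0.1,0.1])

```text
clock: 6.65
position: [538.6, 121.6, 64.5]
ee_rot: [-0.556, -0.438, 0.417, 0.57]
contact_force: [0.2, 0.5, -2.0]
gripper_width: 21.4
```

Emit:
jog_arm(translation=[[0,0.03,0],[0,0.05,0],[0,0.05,0]], rot=[[0,0,0],[0,0,0],[0,0,0]], gripper=[0.1,0.1,0.1])

```text
clock: 6.95
position: [538.9, 121.6, 62.7]
ee_rot: [-0.556, -0.439, 0.417, 0.57]
contact_force: [-0.8, -1.1, 3.5]
gripper_width: 21.7
```

Contact (+3.5 N). Release and rise.

Emit:
jog_arm(translation=[[0,0,0],[0,0,0],[0,0,0],[0,0,0],[0,0,0],[0,-0.4,0],[0,-1,0],[0,-1.8,0],[0,-2,0],[0,-2,0]], rot=[[0,0,0],[0,0,0],[0,0,0],[0,0,0],[0,0,0],[0,0,0],[0,0,0],[0,0,0],[0,0,0],[0,0,0]], gripper=[0.3,0.4,0.6,0.6,0.6,0.6,0.6,0.6,0.6,0.6])

```text
clock: 7.95
position: [538.7, 118.7, 164.8]
ee_rot: [-0.556, -0.44, 0.415, 0.57]
contact_force: [-0.5, -0.1, -1.1]
gripper_width: 51.2
```

```bash
python3 - <<'E'
from h import *
s=arm.read_state(); print(s['joints'].round(2) if hasattr(s['joints'],'round') else s['joints'])
# handle bar world dir from crop line; jaw = perpendicular
bar=np.arctan2(-40,25.); print('bar deg',np.degrees(bar))
for k in (0,1):
    q=quat_down(bar+np.pi/2+k*np.pi); plan([490,-50,150],q)
plan([490,-50,150],best(np.radians(164.5)))
E
```

```text
[ 0.5   0.29 -0.25 -0.03 -1.   -0.75]
bar deg -57.9946167919165
trans [-3.52   0.154  0.036] rot [-0.308 16.553  0.198] world d [ -48.7 -168.7  -14.8]
trans [-3.52   0.154  0.036] rot [ 0.161 -5.943  0.251] world d [ -48.7 -168.7  -14.8]
trans [-3.52   0.154  0.036] rot [ 0.045 -0.006  0.287] world d [ -48.7 -168.7  -14.8]
```

Emit:
jog_arm(translation=[[-0.5,0,0],[-1.1,0,0],[-1.8,0,0],[-2.5,0,0],[-3.1,0,0],[-3.52,0.15,0.04],[-3.52,0.15,0.04],[-3.52,0.15,0.04],[-3.52,0.15,0.04],[-3.52,0.15,0.04],[-3.52,0.15,0.04]], rot=[[0,-0.8,0],[0,-1.7,0],[0,-2.6,0],[0.1,-3.5,0.1],[0.1,-4.4,0.1],[0.16,-5.3,0.25],[0.16,-5.94,0.25],[0.16,-5.94,0.25],[0.16,-5.94,0.25],[0.16,-5.94,0.25],[0.16,-5.94,0.25]], gripper=[0.6,0.6,0.6,0.6,0.6,0.6,0.6,0.6,0.6,0.6,0.6])

```text
clock: 9.05
position: [489.9, -49.6, 150.0]
ee_rot: [0.343, 0.618, -0.618, -0.343]
contact_force: [-0.2, 0.1, 0.2]
gripper_width: 51.1
```

```bash
cat > b.py <<'E'
from h import *
import sys
t=cam('top'); s=cam('side')
ct=cv2.resize(t['frame'][195:285,225:375],None,fx=5,fy=5,interpolation=cv2.INTER_CUBIC)[:, :500]
c2=cv2.resize(s['frame'][200:310,250:400],None,fx=4,fy=4,interpolation=cv2.INTER_CUBIC)
cv2.imwrite('pics/'+sys.argv[1],np.hstack([cv2.resize(t['frame'][200:290,225:365],(400,257),interpolation=cv2.INTER_CUBIC),cv2.resize(s['frame'][195:285,255:395],(400,257),interpolation=cv2.INTER_CUBIC)])[:,:,::-1])
import pickle; pickle.dump((t,s),open('last.pkl','wb'))
E
python3 b.py b1.png; python3 - <<'E'
from h import *
plan([490,-50,68],best(np.radians(32)))
E
```

```text
trans [-0.008  1.644  0.003] rot [ 0.002 -0.003  0.001] world d [  0.1  -0.4 -82.2]
```

View pics/b1.png

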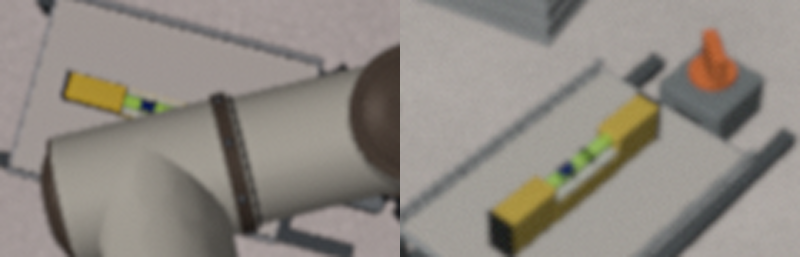

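The level stands centred along the shelf. The bubble is on the hinge side at side-crop (567,170), and the side view is unobstructed. Gripping the handle.

Emit:
jog_arm(translation=[[0,0.6,0],[0,1.2,0],[0,1.6,0],[0,1.68,0],[0,1.68,0],[0,1.68,0],[0,1.68,0],[0,1.68,0],[0,1.68,0],[0,1.68,0],[0,1.68,0]], rot=[[0,0,0],[0,0,0],[0,0,0],[0,0,0],[0,0,0],[0,0,0],[0,0,0],[0,0,0],[0,0,0],[0,0,0],[0,0,0]], gripper=[0.6,0.6,0.6,0.6,0,0,0,0,0,0,0])

```text
clock: 10.25
position: [490.0, -49.6, 66.4]
ee_rot: [0.343, 0.619, -0.618, -0.343]
contact_force: [-0.2, -0.0, 0.4]
gripper_width: -0.1
```

```bash
cat > bub.py <<'E'
from h import *
d=cam('side'); f=d['frame']; hsv=cv2.cvtColor(f,cv2.COLOR_RGB2HSV)
# vial centre line: project points along the level axis, 36 mm above the underside, and sample
def prof(mid,yaw,tilt,zc):
    x=np.arange(-60,60.1,0.5); a=np.array([np.cos(yaw),np.sin(yaw),0])  # + = hinge
    P=np.array([*mid,zc])+x[:,None]*a+np.outer(x,[0,0,np.tan(tilt)])
    uv=w2p(d,P).astype(np.float32); best=None
    return x,cv2.remap(f,uv[:,0].reshape(1,-1),uv[:,1].reshape(1,-1),cv2.INTER_CUBIC)[0].astype(int),uv
y=cv2.inRange(hsv,(18,110,60),(32,255,255)); g=cv2.inRange(hsv,(33,70,60),(80,255,255)); b=cv2.inRange(hsv,(100,80,20),(130,255,255))
for n,m in (('yellow',y),('green',g),('blue',b)):
    k,l,st,ce=cv2.connectedComponentsWithStats(m[195:300,255:395])
    print(n,[(int(st[i,4]),(ce[i]+[255,195]).round(1).tolist()) for i in range(1,k) if st[i,4]>4])
x,c,uv=prof((538.3,120.5),np.radians(74.5),np.radians(1.5),52+36)
print(uv[[0,-1]].round(1).tolist())
for i in range(0,len(x),4): print(x[i],c[i].tolist())
E
python3 bub.py; python3 -c "
from h import *
print(arm.read_state()['joints'])"
```

```text
yellow [(661, [316.6, 255.5])]
green [(82, [321.6, 247.7]), (25, [309.4, 257.7])]
blue [(7, [313.0, 254.0])]
[[334.0, 236.0], [298.79998779296875, 264.8999938964844]]
-60.0 [168, 145, 65]
-58.0 [168, 144, 63]
-56.0 [169, 145, 65]
-54.0 [169, 145, 65]
-52.0 [170, 146, 67]
-50.0 [169, 146, 65]
-48.0 [169, 146, 65]
-46.0 [171, 148, 67]
-44.0 [170, 146, 66]
-42.0 [170, 150, 66]
-40.0 [170, 152, 67]
-38.0 [166, 154, 66]
-36.0 [160, 159, 67]
-34.0 [151, 163, 67]
-32.0 [144, 163, 67]
-30.0 [142, 164, 69]
-28.0 [143, 169, 76]
-26.0 [143, 171, 82]
-24.0 [144, 174, 89]
-22.0 [144, 177, 94]
-20.0 [143, 176, 94]
-18.0 [143, 175, 93]
-16.0 [140, 171, 92]
-14.0 [131, 159, 88]
-12.0 [113, 139, 76]
-10.0 [99, 124, 65]
-8.0 [95, 124, 58]
-6.0 [103, 133, 62]
-4.0 [115, 147, 71]
-2.0 [128, 160, 81]
0.0 [138, 168, 89]
2.0 [142, 173, 94]
4.0 [136, 164, 97]
6.0 [120, 145, 93]
8.0 [92, 111, 89]
10.0 [63, 77, 86]
12.0 [47, 58, 88]
14.0 [38, 47, 86]
16.0 [38, 47, 86]
18.0 [44, 57, 84]
20.0 [62, 81, 81]
22.0 [83, 110, 78]
24.0 [106, 137, 80]
26.0 [123, 156, 82]
28.0 [136, 169, 88]
30.0 [142, 173, 88]
32.0 [145, 174, 90]
34.0 [149, 164, 83]
36.0 [155, 156, 77]
38.0 [162, 148, 69]
40.0 [164, 145, 66]
42.0 [167, 145, 64]
44.0 [166, 144, 63]
46.0 [167, 144, 64]
48.0 [168, 144, 64]
50.0 [167, 144, 63]
52.0 [165, 143, 63]
54.0 [166, 144, 63]
56.0 [168, 144, 64]
58.0 [168, 144, 64]
60.0 [168, 145, 66]
[ 2.29482841e-01  3.24148077e-01 -5.02085961e-01 -1.96624468e-04
 -7.43970479e-01  3.28898125e-01]
```

The gripper shut fully (-0.1 mm), so it missed the handle. Looking.

```bash
python3 - <<'E'
from h import *
d=cam('side'); t=cam('top')
print(w2p(d,[[490,-50,66],[490,-50,82],[490,-50,150]]),w2p(t,[[490,-50,82]]))
print(look(d,'side','foot_grip'))
a=cv2.resize(d['frame'][160:260,310:430],(600,500),interpolation=cv2.INTER_CUBIC)
cv2.imwrite('pics/miss.png',a[:,:,::-1])
E
```

```text
[[364.27479141 216.3695015 ]
 [364.65916793 211.69314041]
 [366.37907372 190.69297393]] [[349.88236025 257.67079022]]
[(0.73, array([486.6, -31.9,  59. ]), array([363., 223.]))]
```

View pics/miss.png

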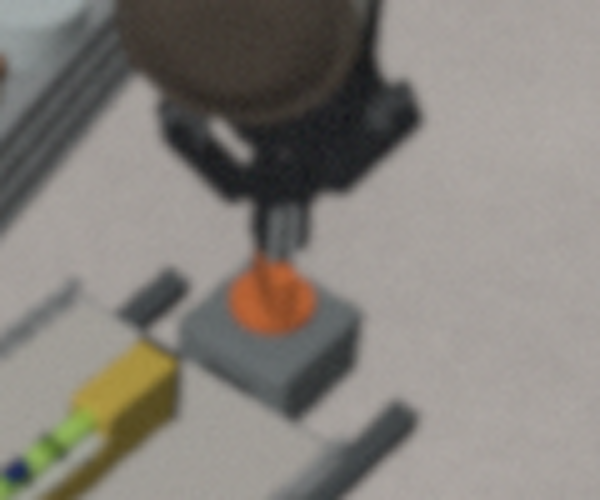

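The tips show at crop (283,245) right above the orange disc (273,298), so it is unclear whether the bar is between them. I'll try a small clockwise turn and read the torque.

Emit:
jog_arm(translation=[[0,0,0],[0,0,0],[0,0,0]], rot=[[0,0.5,0],[0,1,0],[0,1,0]], gripper=[0,0,0])

```text
clock: 10.75
position: [490.0, -49.7, 66.4]
ee_rot: [0.385, 0.593, -0.593, -0.385]
contact_force: [-1.3, -0.4, 1.4]
gripper_width: -0.1
```

```bash
python3 - <<'E'
from h import *
s=arm.read_state(); print(s['wrist_torque'],s['contact_force'],s['gripper_width'])
d=cam('side'); hsv=cv2.cvtColor(d['frame'],cv2.COLOR_RGB2HSV)
m=cv2.inRange(hsv,(4,130,80),(17,255,255))[195:235,345:385]
ys,xs=np.where(m); print('now',len(xs),xs.min()+345,xs.max()+345,ys.min()+195,ys.max()+195)
for r in m[::1]: print(''.join('#' if v else '.' for v in r)) if r.any() else 0
f=cv2.imread('pics/side1.png'); m=cv2.inRange(cv2.cvtColor(f,cv2.COLOR_BGR2HSV),(4,130,80),(17,255,255))[195:235,345:385]
print('before')
for r in m: print(''.join('#' if v else '.' for v in r)) if r.any() else 0
E
```

```text
[-0.00052803  0.04025615  0.01205775] [-1.33903009 -0.40041895  1.41601239] -0.05233046093030264
now 171 356 372 212 225
.................#......................
................#######.................
...............#########................
..............##########................
.............#############..............
............###############.............
............###############.............
...........#################............
...........#################............
............################............
............###############.............
.............##############.............
.............#############..............
...............#########................
before
.................###....................
.................####...................
.................####...................
.................#####..................
.................#####..................
.................#####..................
................#######.................
................#######.................
...............#########................
..............##########................
.............#############..............
............###############.............
............###############.............
...........#################............
...........#################............
............################............
............###############.............
.............##############.............
.............#############..............
...............#########................
...................#....................
```

Emit:
jog_arm(translation=[[0,0,0],[0,0,0],[0,0,0],[0,0,0],[0,-0.6,0],[0,-1.2,0],[0,-1.2,0],[0,-1.2,0]], rot=[[0,0,0],[0,0,0],[0,0,0],[0,0,0],[0,0,0],[0,0,0],[0,0,0],[0,0,0]], gripper=[0.6,0.6,0.6,0.6,0.6,0.6,0.6,0.6])

```text
clock: 11.6
position: [490.1, -49.5, 126.7]
ee_rot: [0.385, 0.594, -0.593, -0.385]
contact_force: [-1.0, 0.7, -0.6]
gripper_width: 51.4
```

```bash
python3 - <<'E'
from h import *
d=cam('side'); 
for P in ([479,-32,89],[501,-68,89],[490,-50,89],[490,-50,59],[483.5,-30,89],[496.5,-70,89],[483.5,-30,62]): print(P,w2p(d,[P])[0].round(1))
m=cv2.inRange(cv2.cvtColor(d['frame'],cv2.COLOR_RGB2HSV),(4,130,80),(17,255,255))[195:235,345:385]
for r in m: print(''.join('#' if v else '.' for v in r)) if r.any() else 0
a=cv2.resize(d['frame'][130:250,300:444],(720,600),interpolation=cv2.INTER_CUBIC)
for P in ([490,-50,89],[490,-50,59],[490,-50,126]):
    u=(w2p(d,[P])[0]-[300,130])*5; cv2.circle(a,tuple(int(v) for v in u),4,(0,255,255),1)
cv2.imwrite('pics/open.png',a[:,:,::-1])
E
```

```text
[479, -32, 89] [366.3 215.5]
[501, -68, 89] [363.4 203.9]
[490, -50, 89] [364.8 209.6]
[490, -50, 59] [364.1 218.4]
[483.5, -30, 89] [364.3 215.4]
[496.5, -70, 89] [365.4 204. ]
[483.5, -30, 62] [363.6 223.3]
.................###....................
.................####...................
.................####...................
.................#####..................
.................#####..................
.................#####..................
................#######.................
................#######.................
...............#########................
..............##########................
.............#############..............
............###############.............
............###############.............
...........#################............
...........#################............
...........#################............
............###############.............
............###############.............
.............############...............
...............#########................
...................#....................
```

View pics/open.png

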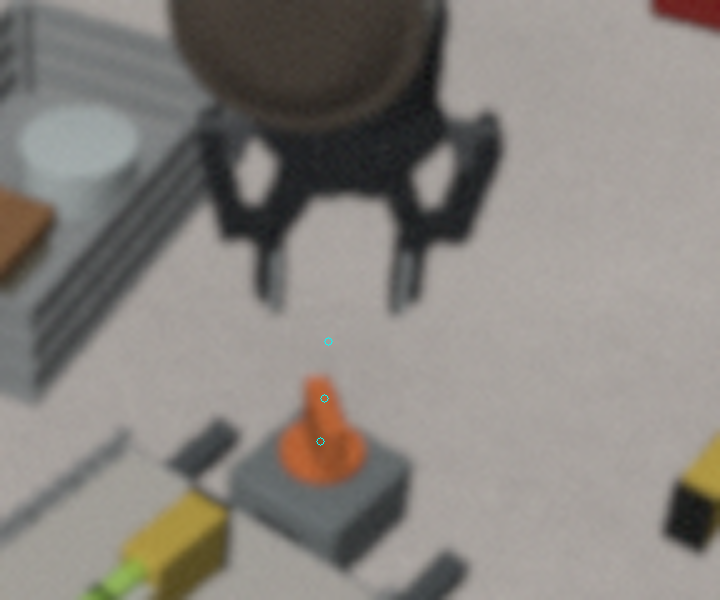

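The bar stands clear at (322,395), with the open tips above at (275,305) and (400,305), about 4-5 px higher than the reported TCP. I'll probe the bar's top with shut fingers to calibrate the true tip height.

Emit:
jog_arm(translation=[[0,0,0],[0,0,0],[0,0,0],[0,0,0],[0,0,0],[0,0.1,0],[0,0.2,0],[0,0.3,0],[0,0.3,0]], rot=[[0,0,0],[0,0,0],[0,0,0],[0,0,0],[0,0,0],[0,0,0],[0,0,0],[0,0,0],[0,0,0]], gripper=[0,0,0,0,0,0,0,0,0])

```text
clock: 12.55
position: [488.6, -49.7, 109.8]
ee_rot: [-0.384, -0.593, 0.594, 0.386]
contact_force: [-0.3, -0.5, 1.1]
gripper_width: -0.3
```

Emit:
jog_arm(translation=[[0,0.1,0],[0,0.2,0],[0,0.28,0],[0,0.28,0]], rot=[[0,0,0],[0,0,0],[0,0,0],[0,0,0]], gripper=[0,0,0,0])

```text
clock: 12.95
position: [488.1, -49.8, 95.1]
ee_rot: [-0.384, -0.592, 0.594, 0.386]
contact_force: [0.2, -0.3, -0.8]
gripper_width: -0.1
```

Emit:
jog_arm(translation=[[0,0.1,0],[0,0.2,0],[0,0.2,0]], rot=[[0,0,0],[0,0,0],[0,0,0]], gripper=[0,0,0])

```text
clock: 13.25
position: [487.4, -49.9, 84.3]
ee_rot: [-0.383, -0.592, 0.594, 0.387]
contact_force: [-1.2, 0.6, -0.5]
gripper_width: -0.1
```

Emit:
jog_arm(translation=[[0,0.08,0],[0,0.14,0],[0,0.2,0],[0,0.2,0]], rot=[[0,0,0],[0,0,0],[0,0,0],[0,0,0]], gripper=[0,0,0,0])

```text
clock: 13.65
position: [487.0, -49.9, 73.8]
ee_rot: [-0.383, -0.592, 0.595, 0.387]
contact_force: [-0.4, 1.2, 0.4]
gripper_width: -0.1
```

Emit:
jog_arm(translation=[[0,0.06,0],[0,0.12,0],[0,0.12,0]], rot=[[0,0,0],[0,0,0],[0,0,0]], gripper=[0,0,0])

```text
clock: 13.95
position: [486.6, -50.0, 67.3]
ee_rot: [-0.383, -0.591, 0.595, 0.387]
contact_force: [0.3, 0.2, -0.4]
gripper_width: -0.1
```

Emit:
jog_arm(translation=[[0,0.04,0],[0,0.08,0],[0,0.08,0]], rot=[[0,0,0],[0,0,0],[0,0,0]], gripper=[0,0,0])

```text
clock: 14.25
position: [487.8, -50.1, 66.1]
ee_rot: [-0.383, -0.592, 0.595, 0.386]
contact_force: [-4.6, 1.0, 17.2]
gripper_width: 0.0
```

```bash
python3 - <<'E'
from h import *
s=arm.read_state(); print(R.from_quat(s['ee_rot']).as_matrix().round(3).tolist(), s['joints'],s['contact_force'])
E
```

```text
[[-0.408, -0.005, -0.913], [0.913, -0.001, -0.408], [0.001, -1.0, 0.005]] [ 2.29663496e-01  3.23959626e-01 -5.03425706e-01  2.07644608e-04
 -7.48982966e-01  1.90943530e-01] [-4.59564118  0.98728875 17.19668666]
```

Contact comes at reported z = 66 where the bar top is at about 89, so the fingertips are about 22 mm higher than the reported TCP. I'll re-grip about 22 mm lower.

Emit:
jog_arm(translation=[[0,-0.2,0],[0,-0.5,0],[0,-0.5,0],[0,-0.5,0],[0,-0.5,0]], rot=[[0,0,0],[0,-0.5,0],[0,-1,0],[0,-1,0],[0,-1,0]], gripper=[0,0.6,0.6,0.6,0.6])

```text
clock: 14.75
position: [487.6, -50.1, 90.9]
ee_rot: [-0.341, -0.617, 0.62, 0.344]
contact_force: [0.3, -0.1, 0.5]
gripper_width: 51.2
```

```bash
python3 - <<'E'
from h import *
plan([490,-50,45],best(np.radians(32)))
E
```

```text
trans [-0.025  0.918 -0.046] rot [-0.041  0.002  0.014] world d [  2.4   0.1 -45.9]
```

Emit:
jog_arm(translation=[[-0.02,0.2,-0.05],[-0.02,0.4,-0.05],[-0.02,0.6,-0.05],[-0.02,0.75,-0.05],[-0.02,0.85,-0.05],[-0.02,0.92,-0.05],[-0.02,0.92,-0.05]], rot=[[-0.04,0,0],[-0.04,0,0],[-0.04,0,0],[-0.04,0,0],[-0.04,0,0],[-0.04,0,0],[-0.04,0,0]], gripper=[0.6,0.6,0.6,0.6,0.6,0.6,0.6])

```text
clock: 15.45
position: [489.8, -49.8, 44.4]
ee_rot: [0.342, 0.619, -0.618, -0.344]
contact_force: [-0.2, 0.6, 0.2]
gripper_width: 51.4
```

Emit:
jog_arm(translation=[[0,0,0],[0,0,0],[0,0,0],[0,0,0],[0,0,0],[0,0,0]], rot=[[0,0,0],[0,0,0],[0,0,0],[0,0,0],[0,0,0],[0,0,0]], gripper=[0,0,0,0,0,0])

```text
clock: 16.05
position: [490.4, -49.6, 44.9]
ee_rot: [0.342, 0.619, -0.618, -0.343]
contact_force: [-1.2, 3.0, 3.5]
gripper_width: 12.8
```

Handle gripped (12.8 mm). Twisting clockwise by 5 units (40 degrees).

Emit:
jog_arm(translation=[[0,0,0],[0,0,0],[0,0,0],[0,0,0],[0,0,0],[0,0,0],[0,0,0],[0,0,0],[0,0,0],[0,0,0],[0,0,0],[0,0,0],[0,0,0],[0,0,0],[0,0,0],[0,0,0],[0,0,0],[0,0,0],[0,0,0],[0,0,0]], rot=[[0,0.5,0],[0,1,0],[0,1.5,0],[0,2,0],[0,2.5,0],[0,3,0],[0,3.5,0],[0,4,0],[0,4.5,0],[0,5,0],[0,5,0],[0,5,0],[0,5,0],[0,5,0],[0,5,0],[0,5,0],[0,5,0],[0,5,0],[0,5,0],[0,5,0]], gripper=[0,0,0,0,0,0,0,0,0,0,0,0,0,0,0,0,0,0,0,0])

```text
clock: 18.05
position: [490.6, -49.6, 45.0]
ee_rot: [-0.533, -0.464, 0.464, 0.534]
contact_force: [2.5, 0.5, -1.4]
gripper_width: 13.1
```

```bash
cat > bub2.py <<'E'
from h import *
def prof(d,mid,yaw,tilt,zc):
    f=d['frame']; x=np.arange(-60,60.1,0.5); a=np.array([np.cos(yaw),np.sin(yaw),np.tan(tilt)])
    acc=0
    for off in (-2,0,2):
        uv=w2p(d,np.array([*mid,zc+off])+x[:,None]*a).astype(np.float32)
        acc=acc+cv2.remap(f,uv[:,0].reshape(1,-1),uv[:,1].reshape(1,-1),cv2.INTER_CUBIC)[0].astype(float)
    return x,acc/3
for n in ('side','top'):
    d=cam(n); x,c=prof(d,(538.3,120.5),np.radians(74.5),np.radians(0.3),54+36)
    # window edges: red-green difference crosses zero; darkness: bubble+rings
    rg=c[:,0]-c[:,1]; e=np.where(np.diff(np.sign(rg)))[0]
    print(n,'edges',x[e])
    print(' '.join(f'{x[i]:.0f}:{int(c[i,0])},{int(c[i,1])},{int(c[i,2])}' for i in range(36,205,4)))
E
python3 bub2.py; python3 -c "
from h import *
s=arm.read_state();print(s['joints'],s['wrist_torque'],s['contact_force'],s['gripper_width'])"
```

```text
side edges [-36.  36.]
-42:172,149,67 -40:172,151,67 -38:168,154,67 -36:160,158,67 -34:152,162,68 -32:147,166,70 -30:143,169,73 -28:142,171,77 -26:143,174,84 -24:144,175,89 -22:145,177,91 -20:145,176,92 -18:144,176,92 -16:137,168,89 -14:125,152,82 -12:108,133,70 -10:93,118,59 -8:87,112,57 -6:82,107,65 -4:70,94,74 -2:56,73,82 0:46,58,85 2:38,49,85 4:36,46,83 6:35,47,79 8:42,56,73 10:56,74,65 12:74,97,58 14:91,118,56 16:102,133,60 18:119,151,73 20:131,162,82 22:140,173,88 24:144,177,91 26:144,177,90 28:144,178,91 30:144,177,90 32:143,172,87 34:145,163,82 36:151,155,75 38:159,148,69 40:165,146,66 42:168,146,65
top edges [-32.5 -32.   38. ]
-42:125,120,114 -40:122,118,112 -38:118,114,108 -36:115,111,105 -34:112,109,101 -32:111,111,97 -30:112,119,92 -28:118,132,86 -26:124,145,82 -24:128,154,78 -22:132,162,75 -20:136,168,71 -18:138,172,70 -16:139,173,72 -14:137,171,70 -12:125,157,62 -10:112,142,55 -8:115,144,57 -6:126,159,64 -4:121,152,68 -2:90,116,70 0:51,68,72 2:29,40,74 4:26,38,75 6:26,37,76 8:26,36,74 10:34,47,64 12:66,86,52 14:106,134,56 16:133,166,67 18:138,173,73 20:138,172,71 22:138,172,71 24:137,171,71 26:136,170,72 28:137,171,72 30:138,172,72 32:136,172,72 34:132,165,69 36:126,149,60 38:129,129,45 40:150,130,42 42:169,138,45
[ 0.22833169  0.35802066 -0.52143894 -0.00241527 -0.69120154 -0.36513433] [ 0.01623297 -0.8870781   0.21051555] [ 2.9360017  -1.05193274 -0.98782302] 12.745726288758762
```

The bubble is about +2.5 mm to the hinge side of the ring midpoint. One more unit.

Emit:
jog_arm(translation=[[0,0,0],[0,0,0],[0,0,0],[0,0,0],[0,0,0],[0,0,0],[0,0,0],[0,0,0],[0,0,0],[0,0,0],[0,0,0],[0,0,0],[0,0,0],[0,0,0],[0,0,0],[0,0,0],[0,0,0],[0,0,0]], rot=[[0,0.5,0],[0,1,0],[0,1,0],[0,1,0],[0,1,0],[0,1,0],[0,1,0],[0,1,0],[0,1,0],[0,1,0],[0,1,0],[0,1,0],[0,1,0],[0,1,0],[0,1,0],[0,1,0],[0,1,0],[0,1,0]], gripper=[0,0,0,0,0,0,0,0,0,0,0,0,0,0,0,0,0,0])

```text
clock: 19.95
position: [490.7, -49.6, 45.0]
ee_rot: [-0.564, -0.426, 0.426, 0.565]
contact_force: [4.7, -0.9, -2.7]
gripper_width: 12.5
```

```bash
python3 bub2.py; python3 -c "
from h import *
s=arm.read_state();print(s['wrist_torque'],s['contact_force'],s['gripper_width'])"
```

```text
side edges [-36.5  36. ]
-42:173,151,66 -40:172,154,68 -38:167,158,68 -36:159,161,68 -34:149,164,67 -32:143,166,68 -30:141,169,72 -28:142,172,78 -26:144,175,85 -24:144,177,90 -22:145,179,91 -20:145,179,92 -18:144,178,91 -16:137,169,87 -14:123,151,77 -12:105,129,67 -10:85,109,60 -8:73,96,63 -6:59,79,72 -4:47,64,78 -2:39,53,84 0:37,48,85 2:35,48,83 4:39,54,80 6:46,64,77 8:59,79,71 10:70,92,61 12:80,106,53 14:93,122,54 16:105,136,62 18:119,152,72 20:130,164,81 22:140,174,87 24:145,178,91 26:145,179,91 28:144,177,90 30:142,176,89 32:143,172,86 34:146,164,82 36:153,156,76 38:161,151,71 40:166,148,67 42:168,146,64
top edges [-32.5 -32.   38. ]
-42:125,120,114 -40:122,117,112 -38:118,113,107 -36:114,110,104 -34:113,110,101 -32:112,112,98 -30:113,119,93 -28:118,131,89 -26:123,144,84 -24:128,153,79 -22:132,161,75 -20:136,169,73 -18:138,173,72 -16:139,173,71 -14:138,173,70 -12:126,159,64 -10:110,139,54 -8:103,130,53 -6:102,129,61 -4:81,104,68 -2:49,65,74 0:26,37,74 2:25,36,73 4:27,39,74 6:44,58,76 8:70,91,75 10:91,117,68 12:94,121,55 14:109,138,56 16:128,160,66 18:138,171,73 20:137,171,72 22:136,172,71 24:137,171,72 26:138,170,72 28:137,171,71 30:138,172,72 32:138,173,73 34:133,167,71 36:125,151,61 38:128,133,47 40:147,129,41 42:166,136,43
[-0.28261997 -1.3539538  -0.20943888] [ 4.34410908 -1.04834776 -2.55986297] 13.211538450379232
```

The bubble is now centred: top view rings at -9.5/+12.5, bubble about +2.0, so offset about +0.5 mm. Releasing the handle and rising.

Emit:
jog_arm(translation=[[0,0,0],[0,0,0],[0,0,0],[0,0,0],[0,0,0],[0,-0.4,0],[0,-0.9,0],[0,-1.5,0],[0,-1.5,0],[0,-1.5,0]], rot=[[0,0,0],[0,0,0],[0,0,0],[0,0,0],[0,0,0],[0,0,0],[0,0,0],[0,0,0],[0,0,0],[0,0,0]], gripper=[0.5,0.5,0.5,0.5,0.5,0.5,0.5,0.5,0.5,0.5])

```text
clock: 21.05
position: [490.6, -49.5, 120.5]
ee_rot: [-0.564, -0.427, 0.425, 0.565]
contact_force: [-1.0, -0.4, 0.0]
gripper_width: 43.0
```

```bash
python3 bub2.py|grep -v edges | cut -c1-2000; python3 -c "
from h import *
from m import comps
plan([521.7,60.7,120],best(np.radians(164.5)))
plan([521.7,60.7,85],best(np.radians(164.5)))
d=cam('side'); print('yellow');comps(d,(18,110,60),(32,255,255),85)
d=cam('top'); comps(d,(18,120,100),(32,255,255),94)
"
```

```text
-42:175,153,68 -40:175,155,69 -38:170,158,70 -36:160,161,68 -34:151,165,67 -32:145,168,69 -30:143,171,73 -28:143,173,79 -26:145,177,85 -24:145,179,90 -22:147,180,92 -20:147,180,93 -18:145,178,92 -16:138,170,87 -14:124,153,79 -12:107,132,68 -10:88,111,61 -8:73,96,62 -6:60,80,73 -4:49,67,79 -2:39,53,82 0:37,50,84 2:36,50,83 4:41,56,82 6:48,64,77 8:57,76,69 10:68,90,60 12:79,105,52 14:92,122,53 16:103,135,59 18:120,153,72 20:134,167,83 22:142,176,89 24:145,179,92 26:146,180,92 28:146,180,92 30:146,178,91 32:146,175,89 34:149,168,85 36:154,157,78 38:162,151,72 40:168,149,68 42:170,147,65
-42:143,139,130 -40:142,138,129 -38:140,136,127 -36:138,133,124 -34:136,131,123 -32:135,131,123 -30:133,129,121 -28:131,127,119 -26:129,125,117 -24:127,122,115 -22:125,120,114 -20:122,118,111 -18:119,115,108 -16:116,112,107 -14:113,109,104 -12:111,107,100 -10:108,108,94 -8:106,110,88 -6:99,105,84 -4:85,89,84 -2:61,63,83 0:37,41,78 2:28,36,76 4:28,39,75 6:45,59,76 8:70,89,74 10:88,113,67 12:93,119,54 14:109,137,57 16:127,158,67 18:137,169,73 20:137,170,73 22:137,171,72 24:137,171,72 26:136,170,72 28:136,170,72 30:138,172,73 32:137,172,73 34:132,166,70 36:124,151,60 38:126,131,46 40:147,129,43 42:167,137,46
trans [ 2.301 -0.02  -0.008] rot [-0.02  -0.057  0.004] world d [ 32.  110.5   1.1]
trans [ 2.3    0.68  -0.009] rot [-0.02  -0.057  0.004] world d [ 32.  110.5 -33.9]
yellow
    134 [465.  199.5] [ 272.5 -200.1   85. ]
    156 [444.5 224.1] [297.4 -88.8  85. ]
    673 [316.  254.7] [535.3 131.8  85. ]
    191 [257.2 231.7] [556.5 181.5  94. ]
    167 [386.7 329.3] [ 311.6 -136.5   94. ]
    174 [433.3 339.3] [ 285.3 -251.4   94. ]
```

Emit:
jog_arm(translation=[[0.5,0,0],[1.1,0,0],[1.7,0,0],[2.2,0,0],[2.3,0.1,0],[2.3,0.4,0],[2.3,0.6,0],[2.3,0.68,0],[2.3,0.68,0],[2.3,0.68,0]], rot=[[0,-0.06,0],[0,-0.06,0],[0,-0.06,0],[0,-0.06,0],[0,-0.06,0],[0,-0.06,0],[0,-0.06,0],[0,-0.06,0],[0,-0.06,0],[0,-0.06,0]], gripper=[0,0,0,0,0,0,0,0,0,0])

```text
clock: 22.3
position: [521.7, 60.5, 85.3]
ee_rot: [-0.562, -0.428, 0.428, 0.564]
contact_force: [0.5, -0.5, 1.1]
gripper_width: 0.1
```

Emit:
jog_arm(translation=[[0,0.06,0],[0,0.12,0],[0,0.16,0],[0,0.16,0]], rot=[[0,0,0],[0,0,0],[0,0,0],[0,0,0]], gripper=[0,0,0,0])

```text
clock: 22.7
position: [521.4, 60.4, 77.0]
ee_rot: [-0.562, -0.427, 0.429, 0.564]
contact_force: [0.7, -0.4, 0.4]
gripper_width: -0.1
```

Emit:
jog_arm(translation=[[0,0.02,0],[0,0.04,0],[0,0.06,0],[0,0.06,0]], rot=[[0,0,0],[0,0,0],[0,0,0],[0,0,0]], gripper=[0,0,0,0])

```text
clock: 23.1
position: [521.3, 60.4, 73.8]
ee_rot: [-0.562, -0.427, 0.429, 0.564]
contact_force: [0.6, 0.3, -0.2]
gripper_width: -0.2
```

```bash
python3 - <<'E'
from h import *
d=cam('side'); a=cv2.resize(d['frame'][160:280,270:414],(720,600),interpolation=cv2.INTER_CUBIC)
cv2.imwrite('pics/press.png',a[:,:,::-1])
E
```

```text
(no output)
```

View pics/press.png

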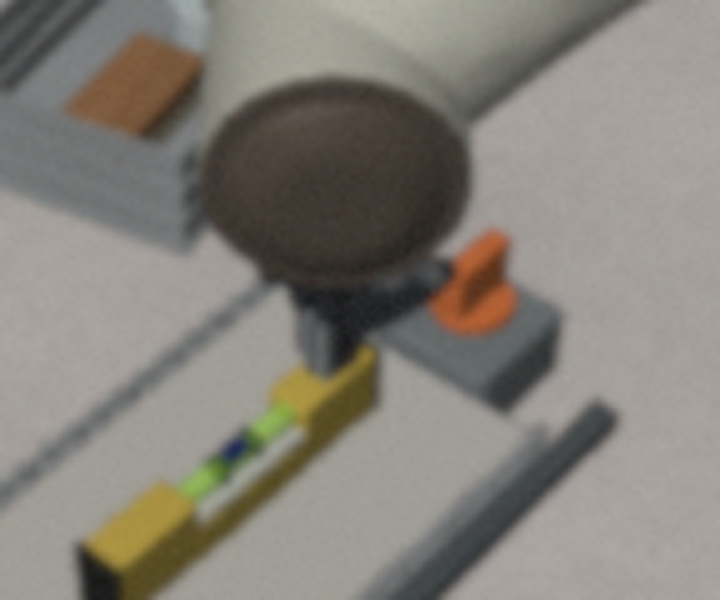

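The shut fingers sit over the plain foot-side end (320,365). The bubble at (237,447) is between the rings. Pressing in small steps.

Emit:
jog_arm(translation=[[0,0.02,0],[0,0.04,0],[0,0.04,0],[0,0.04,0]], rot=[[0,0,0],[0,0,0],[0,0,0],[0,0,0]], gripper=[0,0,0,0])

```text
clock: 23.55
position: [521.7, 60.4, 72.8]
ee_rot: [-0.562, -0.428, 0.429, 0.563]
contact_force: [-1.4, -0.1, 4.7]
gripper_width: -0.1
```

Emit:
jog_arm(translation=[[0,0.02,0],[0,0.03,0],[0,0.03,0],[0,0.03,0],[0,0.03,0]], rot=[[0,0,0],[0,0,0],[0,0,0],[0,0,0],[0,0,0]], gripper=[0,0,0,0,0])

```text
clock: 24.05
position: [521.9, 60.3, 72.6]
ee_rot: [-0.562, -0.428, 0.429, 0.563]
contact_force: [-2.6, -0.3, 8.3]
gripper_width: 0.1
```

Emit:
jog_arm(translation=[[0,0.035,0],[0,0.035,0],[0,0.035,0],[0,0.035,0],[0,0.035,0],[0,0.035,0],[0,0.035,0],[0,0.035,0],[0,0.035,0],[0,0.035,0]], rot=[[0,0,0],[0,0,0],[0,0,0],[0,0,0],[0,0,0],[0,0,0],[0,0,0],[0,0,0],[0,0,0],[0,0,0]], gripper=[0,0,0,0,0,0,0,0,0,0])

```text
clock: 25.05
position: [522.0, 60.2, 72.5]
ee_rot: [-0.562, -0.428, 0.429, 0.563]
contact_force: [-3.0, 0.7, 10.1]
gripper_width: -0.2
```

```bash
python3 bub2.py; python3 - <<'E'
from h import *
for i in range(5):
    d=cam('side'); s=arm.read_state(); print(s['clock'],np.round(s['contact_force'],1),np.round(s['position'],1))
a=cv2.resize(d['frame'][225:285,290:362],(720,600),interpolation=cv2.INTER_CUBIC); cv2.imwrite('pics/fin.png',a[:,:,::-1])
E
```

```text
side edges [-36.  36.]
-42:171,148,65 -40:171,151,66 -38:166,153,66 -36:158,156,65 -34:149,160,66 -32:142,163,67 -30:140,168,71 -28:142,171,77 -26:143,175,83 -24:143,176,88 -22:144,178,90 -20:144,177,91 -18:142,176,89 -16:135,168,86 -14:122,152,77 -12:106,133,67 -10:91,116,59 -8:82,108,60 -6:69,95,69 -4:56,78,76 -2:42,60,80 0:34,50,82 2:31,47,82 4:36,51,82 6:40,55,77 8:50,68,70 10:64,85,62 12:76,101,53 14:89,118,52 16:100,131,58 18:115,147,67 20:126,159,76 22:138,171,86 24:144,176,90 26:144,179,91 28:143,178,90 30:142,175,88 32:143,171,87 34:146,164,83 36:152,155,76 38:159,149,69 40:164,145,64 42:166,145,64
top edges []
-42:61,52,45 -40:63,53,46 -38:62,53,46 -36:63,53,47 -34:65,55,47 -32:64,54,46 -30:65,55,48 -28:66,56,48 -26:67,56,48 -24:67,58,50 -22:68,57,50 -20:66,55,49 -18:71,61,54 -16:85,78,71 -14:107,101,94 -12:131,126,118 -10:147,143,134 -8:157,152,143 -6:160,156,146 -4:161,156,147 -2:161,155,146 0:160,155,146 2:162,157,147 4:162,157,148 6:161,157,147 8:161,157,146 10:161,156,146 12:162,158,148 14:163,157,148 16:162,157,148 18:162,157,148 20:162,157,148 22:161,156,147 24:161,156,146 26:161,156,146 28:160,155,146 30:160,156,146 32:159,155,146 34:159,154,145 36:159,153,145 38:158,153,144 40:157,152,142 42:156,151,141
25.2 [-3.1  0.8  9.6] [522.1  60.2  72.5]
25.25 [-3.5 -0.4  9.7] [522.1  60.2  72.5]
25.3 [-4.  -0.7  9.6] [522.   60.2  72.5]
25.35 [-4.3  0.7  9.4] [522.1  60.2  72.5]
25.4 [-3.6  0.1  9.4] [522.   60.2  72.5]
```

View pics/fin.png

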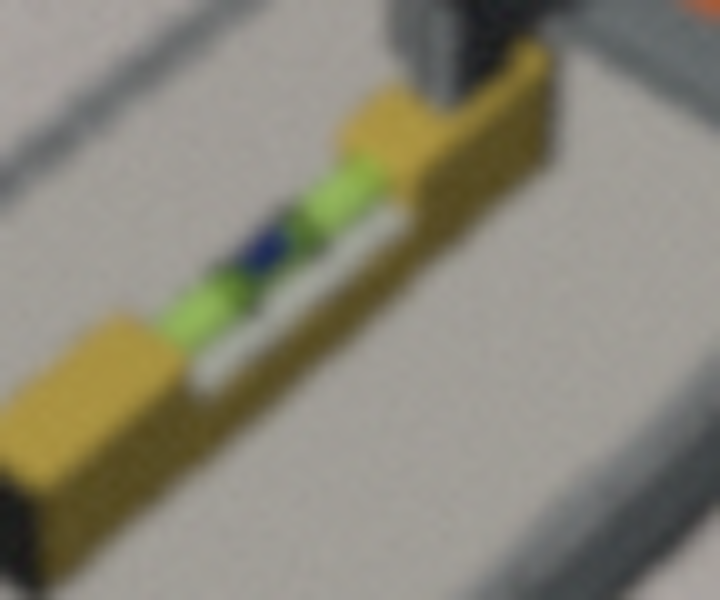

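The fingers press on the plain foot-side top at (445,100), and the bubble at (263,252) sits between both rings. I'll hold about 1 s to check it stays steady, then hand in.

```bash
python3 - <<'E'
from h import *
for i in range(20): d=cam('side')
s=arm.read_state(); print(s['clock'],np.round(s['contact_force'],1),np.round(s['position'],1))
E
python3 bub2.py | head -2 | tr ' ' '\n' | sed -n '15,33p' | tr '\n' ' '
```

```text
26.4 [-2.9  0.2  9.8] [522.1  60.2  72.5]
-32:143,165,68 -30:141,168,72 -28:141,171,77 -26:143,175,84 -24:146,178,90 -22:145,177,91 -20:144,177,91 -18:142,175,89 -16:136,167,86 -14:123,153,78 -12:107,133,66 -10:91,117,59 -8:82,109,58 -6:71,96,66 -4:59,81,75 -2:47,64,82 0:40,53,84 2:35,49,82 4:37,50,81
```

Steady at 9.8 N with the bubble unchanged. Handing in.

```bash
python3 -c "
from bench import job_done
print(job_done())"
```

```text
the job is handed in; nothing more can be done
None
```

I handed the job in at about 26.5 s, with the arm still pressing the level down. The report gives no verdict.

- **Level:** I took the right-most level, stood it along the middle of the shelf in line with the foot, and let go of it.
- **Foot:** I turned it about 48° clockwise until the bubble sat between the rings, then released it.
- **Press:** The shut fingers are pushing down on the plain top at the foot-side end.

**Last checks:** The push held steady at 9.4–9.8 N over about 1.3 s. It carries about 3 N of sideways force as well. The bubble was about +0.5 mm from centre before pressing and about +1 mm towards the hinge under the push, against a limit of 3.5 mm. The final bubble reading is from the side camera only, because the arm blocked the top view.

**What disagreed:** The reported tool height was about 22 mm lower than where the fingertips really were. Because of that, my first grip on the foot closed on nothing above the bar. While finding this out I touched the top of the handle with about 17 N, then gripped it lower.

The arm touched only the level, the shelf under it and the foot. I did not measure the bystanders again at the end.

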